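Hang the sample pail on the weighing post

ROBOT

A 6-joint arm with a two-finger parallel gripper is mounted at the origin on a cart in front of the work surface, level with it; the furniture and walls round the work are solid. World frame = base frame: x ahead of the robot, y to its left, z up, the work surface at z = 0. Lengths are in m, angles in rad, forces in N, time in s.
With the tool pointing down it reaches from about 0.35 to 0.975 m from the base axis. Payload 4.9 kg.
Tool frame: the origin (TCP) lies on the front face of the gripper's body, between the roots of the fingers; the fingertips stand ctrl.finger_overhang ahead of it and the grasp point (between the pads) lies 54 mm ahead of it (ctrl.finger_overhang is the distance from the TCP to the fingertips, in m); z points along the fingers, y is the line along which they close (so a half turn about z gives the same grasp; the last joint's range is limited). The gripper opens to 85 mm and grips with 20 to 120 N. Pads are 22 mm wide; open, the fingers measure 114 mm over their backs; the gripper's body (76 mm by 85 mm) begins 54 mm behind the grasp point. The pads swing forward as they close: fully open they stand 13 mm farther back than shut.
Start: joints at [1.11, 0.053, 1.613, -0, 1.476, -0.119], TCP at [0.209, 0.589, 0.304] pointing down, gripper open.
Joint ranges: [-3.01, 3.01], [-1.01, 2.22], [0.06, 2.58], [-1.02, 4.17], [0.09, 2.62], [-3.14, 3.14]. Speed limits (rad/s): [2.57, 2.57, 3.14, 3.14, 3.14, 3.14].

INTERFACE

Orientations are given as a rotation vector (axis times angle).
In Python, from station import ctrl, vision gives the robot as it stands. The module is installed in compiled form; this text tells all that it offers.
- The arm moves only by the tool drive_tool, never from a script. Its argument "rows" is a list of rows, each a list of 2 entries, a list of its own where there are three numbers: the shift along the tool's x, y, z in m, then the turn about the tool's z in rad. A call has 1 to 10 rows; each row shifts and turns the commanded pose from where the row before left it, along the tool's axes as they then stand; what a row does not reach is not made up. A row lasts 1/10 s, in which the tool goes at most 50 mm and 8.59 degrees, less where a joint would pass 70% of its speed; a pose out of reach is approached as far as the arm can. A call with a gripper value outside its range is refused whole. "jaw" is the closure, from 0 (fully open) to 1 (shut), set as the call begins (left out, the last holds). The fingers move at their own pace and stop on an object; "grip_force" is the grip in N (left out, the last holds). Time passes only in rows, so rows that do not move let the fingers close. It gives the time, the measured TCP pose, the force, the opening and the grip force at its end, in the units of the state.
- ctrl.get_obs(): the state, without advancing time (a new reading comes with each control period).
- vision.get_image(name): name is "scene" or "side" or "wrist"; returns a dict with "image" (400x640x3 uint8, blue, green, red), "vertical_fov" (degrees; the focal length in pixels is half the picture's height over the tangent of half this angle, whatever the lens; pixels are square), "cx", "cy" (the principal point, pixels), "dist_coeffs" ([k1, k2, p1, p2, k3] as OpenCV has them; the pictures are not rectified), "R" (3x3) and "t" (3): a world point X has camera coordinates R X + t. Camera axes: x right, y down, z forward; pixel columns grow to the right and rows downward; lengths in m; the calibration is good to about 2 mm. A picture is of the moment at which its call begins. There is no depth.
- ctrl.finish_job(): hands the job in; it is judged then, once.
The state is a dict: "t": time; "q": joint angles; "dq": joint speeds; "effort": joint torques, N m; "tool_pos": TCP position; "tool_rot": TCP orientation; "contact_force": force on the tool from outside, world axes, zero at the start; "wrist_torque": the same for the moment, N m; "opening": finger opening in m; "grip_force": force on a finger pad.
Only numpy, scipy, OpenCV 4.12 (cv2) and the standard library are available. Lean on these libraries where they do the work, as an engineer would, in place of code of your own. Each camera call takes 0.05 s, during which the arm holds its last target. There are 200 camera calls.

TASK

Weigh the little white lidded pail: while it stands on the bench, swing its folded-down wire bail fully upright without dragging or tipping the pail, then hang the pail by the bail's wire in both hooks of the sprung weighing post. Lower it slowly so as to ease the load onto the spring and let go only when the spring is carrying all of it, so that the hooks never jerk, bounce or get forced down to their stop; leave the pail hanging still and level, and the other things on the bench where they are.

Things in the scene. Friction and masses are not known exactly. Their poses are not given: they have to be found in the camera images.
- pail: white lidded sample pail with a blue band, 77 mm across, 66 mm high, shut and solid, 0.27 to 0.9 kg with its bail (unknown). Origin at the centre of its underside, z up. The bail's hinge line runs along the pail's y, 58 mm above the underside; ears and wire reach y = +-45 mm. The folded bail lies on the pail's -x side.
- bail (a joint): angle of the bail on the pail (rad): 0 = folded down on its stop, 25 degrees below level on the pail's -x side; 0.44 = level; 2.007 = upright; 2.5 = stop, leaning to +x. Hinge friction (0.02 N m, 0.3 N at the grip) holds it where it is left. The grip turns in lightly closed fingers; pinched with over about 5 N it drags the pail over.
- bail_grip (a point): centre of the bail's black grip, a bar 12 mm thick and 30 mm long fixed on the wire, parallel to the hinge line and 80 mm from it; the point's y is along the bar, its frame turns with the bail. Either side of the grip the bare straight wire, 4.4 mm thick, goes on to 36 mm from the centre, then bends into the two arms.
- post: weighing post: foot 150 x 110 x 12 mm; tube 36 mm wide, 145 mm high, 88 mm along +x from the origin, in which slides a rod with a yellow crossblock (70 mm wide, top 17 mm above the seats) and two hooks. Origin on the bench under the hook seats; the hung wire lies along the post's y, either way round. Come in from its -x side: the bail's arms pass outside the hooks.
- hook (a joint): how far the hooks have sunk (m): 0 = unloaded, at the top; 0.105 = stop. A lightly damped spring of 105 N/m, own weight balanced: they sink 9.5 mm a newton, so 25 to 84 mm under the pail. They jerk if let go with a load they do not yet carry, or pressed beyond it; over 0.06 m/s up or down is a jerk, so lower at 0.03 m/s or less.
- hook_seat (a point): midpoint of the two hook seats, where the hung wire's axis lies; 265 mm above the bench unloaded, sinks with the hooks; axes as the post's. Two J hooks of 6 mm rod at y = +-26 mm, open upwards: tips at x = -13 mm stand 14 mm above the seat; rods run back from x = +16 mm, tops 10 mm above it. Mouth 23 mm wide, narrowing to the seat. Grip and fingers fit between the hooks.
- black_can: bystander: black can with a yellow cap, 73 mm wide, 206 mm high; origin at its underside
- mixing_cup: bystander: grey cup, 92 mm wide, 104 mm high; origin at its underside
- tape_roll: bystander: roll of tape lying flat, 98 mm wide, 24 mm high; origin at its underside
- scraper: bystander: scraper lying flat, 195 mm long, 18 mm high
- stir_stick: bystander: wooden stirring stick lying flat, 190 mm long, 9 mm high
Things that resemble listed ones, but are neither listed nor needed, are in the scene too. What is shaped like the pail but purple is not meant.

How it is judged:
On the way:
1. the bail is upright (within 0.2 rad) while the pail still stands upright on the bench, within 40 mm of where it was (value of joint bail between 1.807 and 2.207 rad and distance of pail from where it was at the start of the episode below 0.04 m and height (world z) of pail below 0.006 m and angle between pail's own z axis and vertical below 0.12 rad), for 0.2 s.
At the end, for the whole second after the job is handed in: the wire lies in both hook seats (grip centre within 7 mm across, 12 mm along and 8 mm in height of the seat point, parallel within 0.15 rad); the pail hangs off the bench, tilted less than 0.25 rad, at rest (0.04 m/s; hooks 0.02 m/s), its weight borne by the hooks, sunk over 15 mm (x of bail_grip in the frame of hook_seat between -0.007 and 0.007 m and y of bail_grip in the frame of hook_seat between -0.012 and 0.012 m and z of bail_grip in the frame of hook_seat between -0.006 and 0.008 m and angle between the y axis of bail_grip and the y axis of hook_seat, either way round below 0.15 rad and angle between pail's own z axis and vertical below 0.25 rad and height (world z) of pail above 0.015 m and value of joint hook above 0.015 m and contact force between pail and post above 1 N and linear speed of pail below 0.04 m/s and velocity of joint hook between -0.02 and 0.02 m/s); the robot touches nothing.
It fails at once if the hooks jerk: they move faster than 0.06 m/s, down or up (velocity of joint hook above 0.06 m/s or velocity of joint hook below -0.06 m/s).
It fails at once if the hooks are forced down onto their stop (beyond 100 mm) (value of joint hook above 0.1 m).
It fails at once if the post is pushed with more than 15 N (contact force between post and anything else above 15 N).
It fails at once if the pail is tipped by more than 0.6 rad (angle between pail's own z axis and vertical above 0.6 rad).
It fails at once if a bystander is moved by more than 20 mm (distance of any of black_can, mixing_cup, tape_roll, scraper, stir_stick from where it was at the start of the episode above 0.02 m).
It also fails if it takes over 72 s, if anything falls off the work surface, if the arm or the gripper's body presses on something with over 40 N, if the wrist force passes 120 N, or if a joint passes its speed limit or range.

## Working session

There is one attempt and no reset: what is moved stays moved. The work goes in short steps, Python scripts to look and compute and a tool call to move; the robot and the scene stay as the last step left them, time stands still between calls to the robot, and variables do not carry over. Pictures are saved under pics/ and viewed, at most 10 in all, crops included, and the job is handed in when it is done.

Besides the shell and the picture viewer there is one more tool, called after "Call:" as name(argument=value, ...), one argument or row to a line, values as JSON. drive_tool: Moves the arm, as the interface text tells. Its arguments: {"type":"object","properties":{"rows":{"type":"array","items":{"type":"array"}},"jaw":{"type":"number"},"grip_force":{"type":"number"}},"required":["rows"]}

```bash
mkdir -p pics; cat > h.py <<'E'
import numpy as np, cv2
from station import ctrl, vision
from scipy.spatial.transform import Rotation as Rn
def get(name):
    d=vision.get_image(name); return d
def K(d):
    f=200/np.tan(np.radians(d["vertical_fov"])/2)
    return np.array([[f,0,d["cx"]],[0,f,d["cy"]],[0,0,1.]])
def ray(d,uv):
    p=cv2.undistortPoints(np.array([[uv]],float),K(d),np.array(d["dist_coeffs"],float))[0,0]
    R=np.array(d["R"]);t=np.array(d["t"]); o=-R.T@t; v=R.T@np.array([p[0],p[1],1]); return o,v/np.linalg.norm(v)
def onz(d,uv,z):
    o,v=ray(d,uv); return o+v*(z-o[2])/v[2]
def tri(obs):
    A=np.zeros((3,3));b=np.zeros(3)
    for o,v in obs:
        P=np.eye(3)-np.outer(v,v);A+=P;b+=P@o
    X=np.linalg.solve(A,b); return X,[np.linalg.norm((np.eye(3)-np.outer(v,v))@(X-o)) for o,v in obs]
def proj(d,X):
    return cv2.projectPoints(np.array(X,float).reshape(-1,1,3),cv2.Rodrigues(np.array(d["R"],float))[0],np.array(d["t"],float),K(d),np.array(d["dist_coeffs"],float))[0][:,0]
E
python3 - <<'E'
from h import *
import pickle
D={n:get(n) for n in("scene","side","wrist")}
pickle.dump(D,open("d0.pkl","wb"))
for n in D: cv2.imwrite(f"pics/{n}0.png",D[n]["image"]); print(n,D[n]["vertical_fov"],-np.array(D[n]["R"]).T@D[n]["t"])
o=ctrl.get_obs();print(o,ctrl.finger_overhang)
E
```

```text
scene 54.487311070752945 [-0.01909332  0.72728434  1.11316228]
side 44.452929164641745 [ 0.18832309 -1.78157939  0.90022277]
wrist 63.60006038334921 [0.13424749 0.61589398 0.37292078]
{'t': 0.15, 'q': array([ 1.11000783e+00,  5.32057968e-02,  1.61396188e+00, -1.87481112e-05,
        1.47601028e+00, -1.18992140e-01]), 'dq': array([ 0.00087527, -0.00073865, -0.00556204,  0.00029864, -0.00261377,
        0.00126876]), 'effort': array([ 2.89714999e-04, -3.94250822e+01, -3.70718300e+01, -1.23408736e-04,
        4.73622058e-03,  2.22927110e-05]), 'tool_pos': array([0.20932142, 0.58851488, 0.30295498]), 'tool_rot': array([-5.34205891e-01, -3.09539788e+00,  2.39433314e-03]), 'contact_force': array([ 0.07214701, -0.75932587,  0.62494878]), 'wrist_torque': array([ 0.03723656, -0.03880749,  0.02180106]), 'grip_force': 0.0, 'opening': 0.08511306445835118} 0.0726
```

View pics/scene0.png

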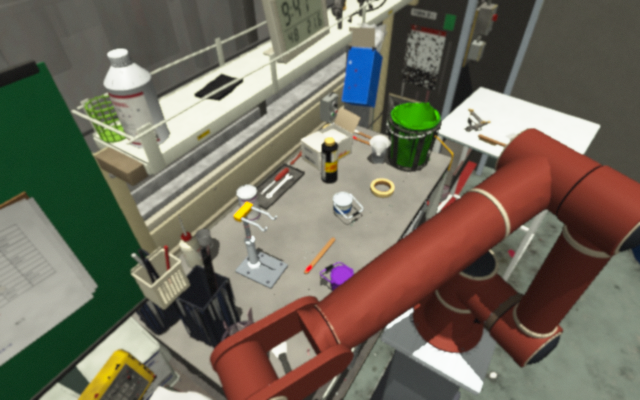

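View pics/side0.png

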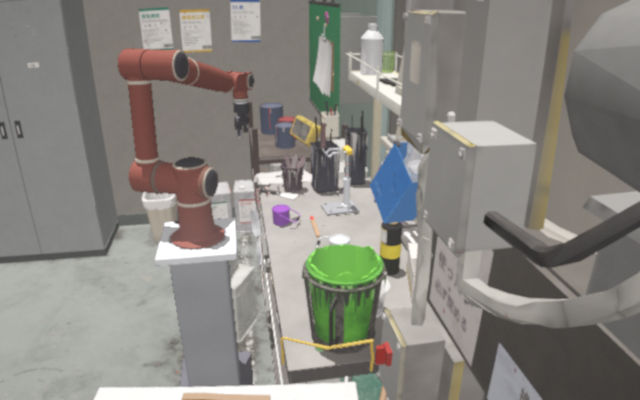

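The scene view shows the pail near (345,207), the post with its foot at (262,268), hooks near (262,217) and yellow block at (243,210). In the side view the pail is hidden behind the green bucket, and the post is at (345,180).

```bash
python3 - <<'E'
import pickle,cv2,numpy as np
D=pickle.load(open("d0.pkl","rb"))
a=cv2.resize(D["scene"]["image"][175:290,225:375],None,fx=5,fy=5,interpolation=cv2.INTER_CUBIC)
cv2.imwrite("pics/c1.png",a)
from h import onz
d=D["scene"]
for n,uv,z in [("pail top",(343,200),.066),("foot c",(262,268),.012),("block",(243,210),.28),("can",(330,178),0),("hook",(265,217),.265),("tape",(382,187),.02)]: print(n,onz(d,uv,z).round(3))
E
```

```text
pail top [ 0.517 -0.229  0.066]
foot c [0.606 0.166 0.012]
block [0.639 0.167 0.28 ]
can [ 0.671 -0.379  0.   ]
hook [0.575 0.144 0.265]
tape [ 0.443 -0.428  0.02 ]
```

View pics/c1.png

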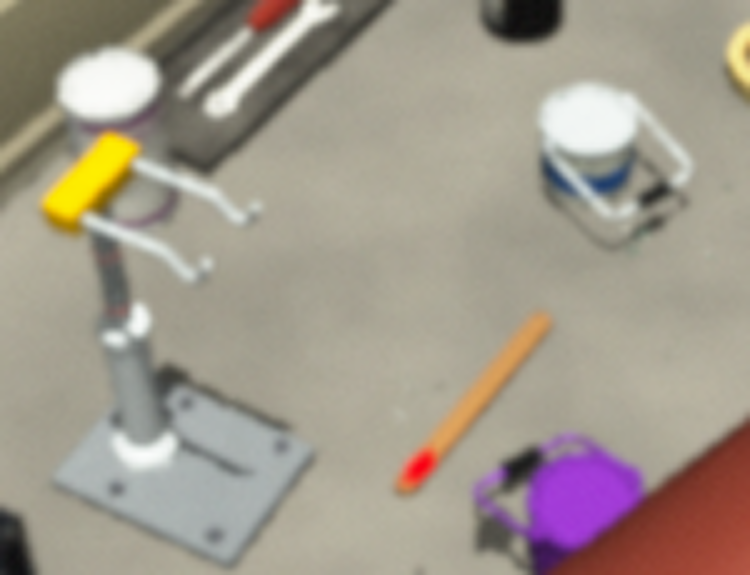

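The crop shows the pail's lid centre at (343,198.6), its black grip at (355.6,214), the block top's corners, the hook tips at about (276,216.5) and (266,227.5), and the foot's corners.

```bash
python3 - <<'E'
import pickle,numpy as np
from h import *
D=pickle.load(open("d0.pkl","rb"));d=D["scene"]
u=lambda x,y:(225+(x-2)/5,175+(y-2)/5)
def p(n,x,y,z): X=onz(d,u(x,y),z); print(n,X.round(3)); return X
lid=p("lid",590,118,.066); g=p("grip",653,195,.0242)
v=g-lid; print("grip dist",np.hypot(*v[:2]),"pail yaw(+x dir)",np.arctan2(-v[1],-v[0]))
e1=p("bendL",617,214,.024);e2=p("bendR",690,170,.024);print(np.linalg.norm(e1-e2),np.arctan2(*(e2-e1)[[1,0]]))
F=[p("foot",*q,.012) for q in[(170,390),(315,455),(230,563),(52,482)]]
print("sides",[np.linalg.norm(F[i]-F[i-1]).round(3) for i in range(4)],[np.arctan2(*(F[i]-F[i-1])[[1,0]]).round(3) for i in range(4)])
p("tube base",145,445,.02)
B=[p("blk",*q,.282) for q in[(110,133),(140,150),(72,228),(45,205)]];print(np.mean(B,0))
p("tipA",253,208,.279);p("tipB",205,264,.279)
p("seatA",240,220,.262);p("seatB",195,278,.262)
E
```

```text
lid [ 0.524 -0.237  0.066]
grip [ 0.459 -0.227  0.024]
grip dist 0.06560340915012391 pail yaw(+x dir) -0.15342036926817978
bendL [ 0.472 -0.194  0.024]
bendR [ 0.448 -0.267  0.024]
0.07678580965130728 -1.892505711035536
foot [0.66  0.12  0.012]
foot [0.537 0.11  0.012]
foot [0.532 0.211 0.012]
foot [0.676 0.226 0.012]
sides [np.float64(0.107), np.float64(0.123), np.float64(0.101), np.float64(0.145)] [np.float64(-1.726), np.float64(-3.058), np.float64(1.624), np.float64(0.103)]
tube base [0.638 0.171 0.02 ]
blk [0.654 0.133 0.282]
blk [0.629 0.135 0.282]
blk [0.62  0.207 0.282]
blk [0.646 0.201 0.282]
[0.63705836 0.16911918 0.282     ]
tipA [0.542 0.134 0.279]
tipB [0.538 0.185 0.279]
seatA [0.554 0.134 0.262]
seatB [0.547 0.186 0.262]
```

```bash
cat >> h.py <<'E'
def plan(cur,yaw,wps,step=.045,dec=3):
    """cur xyz, tool y world angle; wps list of (x,y,z,yaw,step); prints rows"""
    c=np.array(cur,float); out=[]
    for *q,yw,st in wps:
        q=np.array(q); n=max(1,int(np.ceil(max(np.linalg.norm(q-c)/st,abs(yw-yaw)/.14)))); s=c.copy(); y0=yaw
        for i in range(1,n+1):
            t=s+(q-s)*i/n; w=t-c
            ey=np.array([np.cos(yaw),np.sin(yaw),0]);ex=np.array([-ey[1],ey[0],0])
            r=[round(float(w@ex),dec),round(float(w@ey),dec),round(float(-w[2]),dec)]
            tn=round(float(-(y0+(yw-y0)*i/n-yaw)),3)
            out.append([r,tn]); c=c+ex*r[0]+ey*r[1]-np.array([0,0,r[2]]); yaw-=tn
    for k in range(0,len(out),10): print(str(out[k:k+10]).replace(' ',''))
    print("end",c.round(4),round(yaw,4))
def pose():
    o=ctrl.get_obs(); R=Rn.from_rotvec(o["tool_rot"]).as_matrix()
    return np.array(o["tool_pos"]),np.arctan2(R[1,1],R[0,1]),R,o
E
python3 - <<'E'
from h import *
p,y,R,o=pose();print(p,y,R.round(3))
plan(p,y,[(.38,.30,.30,.55,.048),(.47,-.20,.30,-.25,.048)])
E
```

```text
[0.20932142 0.58851488 0.30295498] 1.2290018960214522 [[-0.942  0.335 -0.001]
 [ 0.335  0.942 -0.001]
 [ 0.    -0.002 -1.   ]]
[[[-0.037,-0.031,0.0],0.097],[[-0.039,-0.027,0.001],0.097],[[-0.042,-0.023,0.0],0.097],[[-0.044,-0.018,0.001],0.097],[[-0.046,-0.015,0.0],0.097],[[-0.047,-0.01,0.001],0.097],[[-0.047,-0.005,-0.0],0.097],[[-0.043,-0.017,-0.0],0.073],[[-0.044,-0.013,-0.0],0.072],[[-0.045,-0.011,-0.0],0.073]]
[[[-0.046,-0.007,-0.0],0.073],[[-0.046,-0.004,-0.0],0.073],[[-0.046,0.0,-0.0],0.072],[[-0.046,0.003,-0.0],0.073],[[-0.046,0.006,-0.0],0.073],[[-0.045,0.01,-0.0],0.073],[[-0.045,0.013,-0.0],0.072],[[-0.043,0.016,-0.0],0.073]]
end [ 0.47 -0.2   0.3 ] -0.25
```

Call:
drive_tool(
  rows=[
    [[-0.037,-0.031,0.0],0.097],
    [[-0.039,-0.027,0.001],0.097],
    [[-0.042,-0.023,0.0],0.097],
    [[-0.044,-0.018,0.001],0.097],
    [[-0.046,-0.015,0.0],0.097],
    [[-0.047,-0.01,0.001],0.097],
    [[-0.047,-0.005,0.0],0.097],
    [[-0.043,-0.017,0.0],0.073],
    [[-0.044,-0.013,0.0],0.072],
    [[-0.045,-0.011,0.0],0.073],
  ],
)

```text
t: 1.15
tool_pos: [0.4043, 0.1627, 0.3007]
tool_rot: [1.827, 2.555, -0.0]
contact_force: [1.1, -0.1, -0.2]
opening: 0.0855
grip_force: 0.0
```

Call:
drive_tool(
  rows=[
    [[-0.046,-0.007,0.0],0.073],
    [[-0.046,-0.004,0.0],0.073],
    [[-0.046,0.0,0.0],0.072],
    [[-0.046,0.003,0.0],0.073],
    [[-0.046,0.006,0.0],0.073],
    [[-0.045,0.01,0.0],0.073],
    [[-0.045,0.013,0.0],0.072],
    [[-0.043,0.016,0.0],0.073],
    [[0,0,0],0],
    [[0,0,0],0],
  ],
)

```text
t: 2.15
tool_pos: [0.4699, -0.2004, 0.3003]
tool_rot: [-2.481, -1.924, 0.0]
contact_force: [-0.9, -0.3, 0.1]
opening: 0.0851
grip_force: 0.0
```

```bash
python3 - <<'E'
from h import *
import pickle
d=get("wrist"); s=get("scene");pickle.dump((d,s),open("d1.pkl","wb"))
p,y,R,o=pose();print(p,y,o["t"],o["q"],-np.array(d["R"]).T@d["t"])
cv2.imwrite("pics/w1.png",d["image"])
E
```

```text
[ 0.46997599 -0.19893884  0.30051058] -0.2491521608095962 2.25 [-5.46451295e-01 -2.23850179e-01  1.87834120e+00  2.85547911e-04
  1.48804309e+00 -2.97322647e-01] [ 0.49068413 -0.12224892  0.37047861]
```

View pics/w1.png

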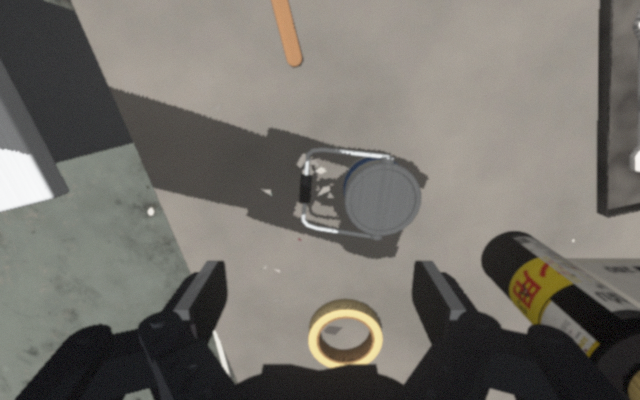

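The wrist view shows the lid centred at about (382,197), the black grip at (306,188), and the wire's bends near (308,153) and (304,226).

```bash
python3 - <<'E'
from h import *
import pickle
d,s=pickle.load(open("d1.pkl","rb"))
lid=onz(d,(382,197),.066);g=onz(d,(306.5,188),.0242)
b1=onz(d,(305,158),.0242);b2=onz(d,(304,216),.0242)
print(lid,g,b1,b2,np.linalg.norm(b1-b2))
print(np.linalg.norm((lid-g)[:2]),np.arctan2(*(lid-g)[[1,0]]),np.arctan2(*(b1-b2)[[1,0]])-np.pi/2)
L=[onz(d,(382+38*np.cos(a),197+38*np.sin(a)),.066) for a in np.arange(0,6.3,np.pi/2)];print(np.linalg.norm(L[0]-L[2]),np.linalg.norm(L[1]-L[3]))
e1=onz(d,(392,157),.058);e2=onz(d,(380,237),.058);print(e1,e2,(e1+e2)/2,np.linalg.norm(e1-e2),np.arctan2(*(e1-e2)[[1,0]])-np.pi/2)
a=d["image"][135:255,230:440];cv2.imwrite("pics/w1c.png",cv2.resize(a,None,fx=3.8,fy=3.8,interpolation=cv2.INTER_CUBIC))
E
```

```text
[ 0.5257968  -0.23196617  0.066     ] [ 0.4510034 -0.2156922  0.0242   ] [ 0.45827519 -0.18261868  0.0242    ] [ 0.43946664 -0.24730702  0.0242    ] 0.0673672296508605
0.07654342240437682 -0.2142461465305935 -0.2829550566258514
0.0751577312472033 0.07927520890188774
[ 0.54397272 -0.1969431   0.058     ] [ 0.51617929 -0.27807347  0.058     ] [ 0.530076   -0.23750829  0.058     ] 0.08575903209817118 -0.33004706533216543
```

View pics/w1c.png

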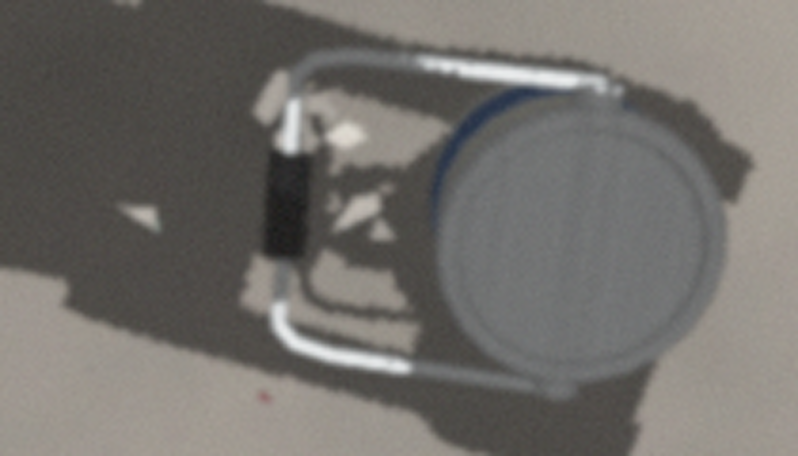

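```bash
python3 - <<'E'
from h import *
import pickle
d,s=pickle.load(open("d1.pkl","rb"))
u=lambda x,y:(230+(x+.5)/3.8-.5,135+(y+.5)/3.8-.5)
def yw(a,b): return np.arctan2(*(a-b)[[1,0]])-np.pi/2
lid=onz(d,u(582,243),.066);g=onz(d,u(287,205),.0242)
print("lid",lid,"g",g,np.linalg.norm((lid-g)[:2]),yw(lid,g)+np.pi/2)
b1=onz(d,u(297,110),.0242);b2=onz(d,u(281,290),.0242);print("bar",yw(b1,b2))
e1=onz(d,u(603,88),.058);e2=onz(d,u(556,388),.058);print("ears",(e1+e2)/2,np.linalg.norm(e1-e2),yw(e1,e2))
# model check
y=-.28;c=np.array([lid[0],lid[1],0]);Rm=Rn.from_euler('z',y).as_matrix()
for n,q in [("g",[-.0725,0,.0242]),("ears",[0,.043,.058]),("ear-",[0,-.043,.058])]:
    P=proj(d,c+Rm@q)[0];print(n,((P-[230,135])*3.8).round(0))
E
```

```text
lid [ 0.52624078 -0.23377789  0.066     ] g [ 0.44937424 -0.2159691   0.0242    ] 0.07890258602888145 -0.22766776974028735
bar -0.35040344562667713
ears [ 0.5262182  -0.23676246  0.058     ] 0.08475027224677344 -0.3400325573637386
g [307. 191.]
ears [590.  72.]
ear- [561. 380.]
```

```bash
python3 - <<'E'
from h import *
import pickle
d,s=pickle.load(open("d1.pkl","rb"));D=pickle.load(open("d0.pkl","rb"))
print(tri([ray(d,(305.6,189)),ray(D["scene"],(355.2,213.6))]))
print(tri([ray(d,(383.2,199)),ray(D["scene"],(342.6,198.2))]))
plan((.47,-.2,.3),-.25,[(.455,-.27,.22,-.3,.04)])
E
```

```text
(array([ 0.45158947, -0.21211033,  0.0409914 ]), [np.float64(0.0001635851095385635), np.float64(0.00016358510953853962)])
(array([ 0.52499786, -0.2354289 ,  0.06624861]), [np.float64(0.0019297649874402435), np.float64(0.001929764987440286)])
[[[-0.024,0.001,0.027],0.017],[[-0.024,0.001,0.026],0.016],[[-0.023,0.002,0.027],0.017]]
end [ 0.4552 -0.2696  0.22  ] -0.3
```

Call:
drive_tool(
  rows=[
    [[-0.016,-0.001,0.02],0.01],
    [[-0.016,-0.001,0.02],0.01],
    [[-0.016,0,0.02],0.01],
    [[-0.016,0,0.02],0.01],
    [[0,0,0],0.01],
    [[0,0,0],0],
    [[0,0,0],0],
  ],
  jaw=0.69,
  grip_force=20,
)

```text
t: 2.95
tool_pos: [0.4523, -0.2602, 0.2224]
tool_rot: [2.525, 1.865, 0.001]
contact_force: [0.0, 0.3, 0.0]
opening: 0.0263
grip_force: 0.0
```

```bash
python3 - <<'E'
from h import *
import pickle
d=get("wrist");pickle.dump(d,open("d2.pkl","wb"))
p,y,R,o=pose();print(p,y,o["t"],o["opening"],-np.array(d["R"]).T@d["t"])
cv2.imwrite("pics/w2.png",d["image"])
E
```

```text
[ 0.45235581 -0.26031248  0.2225679 ] -0.2983561217375025 3.0 0.026382319952264133 [ 0.4764506  -0.18285196  0.2924964 ]
```

View pics/w2.png

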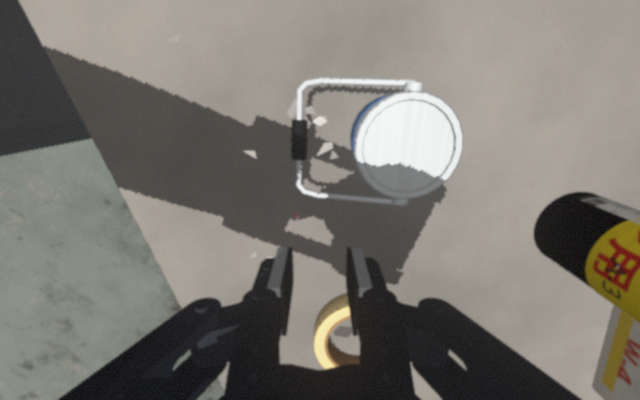

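The closer wrist view shows the lid centred at (408,145), the grip at (299.5,140), and the ears at about (414,86) and (405,202).

```bash
python3 - <<'E'
from h import *
import pickle
d=pickle.load(open("d2.pkl","rb"));d1,_=pickle.load(open("d1.pkl","rb"));D=pickle.load(open("d0.pkl","rb"))
def yw(a,b): return np.arctan2(*(a-b)[[1,0]])-np.pi/2
lid=onz(d,(408,145),.066);g=onz(d,(299.5,140),.0242)
print("lid",lid,"g",g,np.linalg.norm((lid-g)[:2]),yw(lid,g)+np.pi/2)
b1=onz(d,(301.5,95),.0242);b2=onz(d,(298,182),.0242);print("bar",yw(b1,b2))
e1=onz(d,(414,87),.058);e2=onz(d,(405,201),.058);print("ears",(e1+e2)/2,np.linalg.norm(e1-e2),yw(e1,e2))
print(tri([ray(d,(299.5,140)),ray(d1,(305.6,189)),ray(D["scene"],(355.2,213.6))]))
print(tri([ray(d,(408,145)),ray(d1,(383.2,199)),ray(D["scene"],(342.6,198.2))]))
E
```

```text
lid [ 0.52585067 -0.23435106  0.066     ] g [ 0.45027941 -0.21342864  0.0242    ] 0.0784140531753289 -0.27009169243639475
bar -0.35833111901945736
ears [ 0.52810858 -0.23798874  0.058     ] 0.08244738995746752 -0.2893601467498599
(array([ 0.45168184, -0.21180553,  0.04123937]), [np.float64(0.0004066328164240879), np.float64(0.00012971940245496072), np.float64(0.00037450901331343437)])
(array([ 0.52500439, -0.23458283,  0.06723053]), [np.float64(0.0007717302667927081), np.float64(0.001575305530868934), np.float64(0.002326663821398565)])
```

Call:
drive_tool(
  rows=[
    [[0.023,-0.007,0.02],0],
    [[0.023,-0.008,0.02],0],
    [[0,0,0.03],0],
    [[0,0,0.02],0],
    [[0,0,0.015],0],
    [[0,0,0.015],0],
    [[0,0,0.01],0],
    [[0,0,0],0],
    [[0,0,0],0],
  ],
)

```text
t: 3.9
tool_pos: [0.4516, -0.2123, 0.0927]
tool_rot: [2.527, 1.865, 0.001]
contact_force: [-3.4, 3.0, 5.8]
opening: 0.0262
grip_force: 3.5
```

```bash
python3 - <<'E'
from h import *
import pickle
d=get("scene");w=get("wrist");sd=get("side")
p,y,R,o=pose();print(p,y,o["t"],o["opening"],o["contact_force"],p+.054*R[:,2])
a=cv2.resize(d["image"][160:260,290:420],None,fx=4,fy=4,interpolation=cv2.INTER_CUBIC)
b=w["image"][200:400,180:460]
c=np.zeros((600,560,3),np.uint8);c[:400,:520]=a;c[400:,:280]=b
cv2.imwrite("pics/c3.png",c)
E
```

```text
[ 0.45157502 -0.21232648  0.09264395] -0.2990530321754433 4.05 0.02620110450888108 [-3.81893367  3.01160839  6.83491325] [ 0.45163651 -0.21233971  0.03864398]
```

View pics/c3.png

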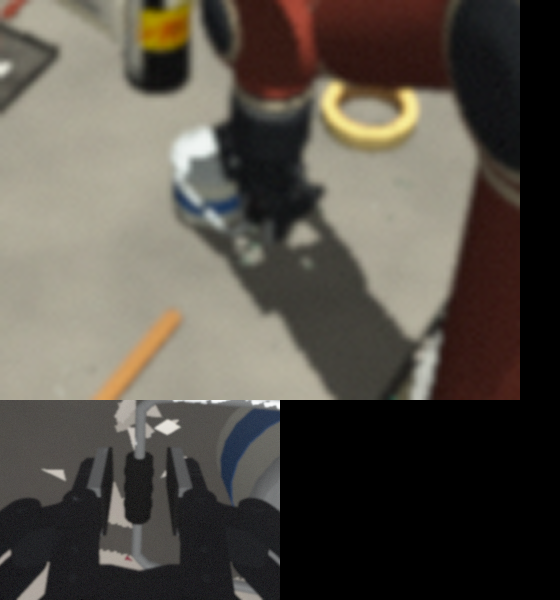

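The scene shows the gripper over the bail. In the wrist part the bar is centred between the pads. The 7 N contact force points to a finger linkage touching the lid rim, so I'll raise the tool a little before pinching.

Call:
drive_tool(
  rows=[
    [[0,0,-0.004],0],
    [[0,0,-0.004],0],
    [[0,0,0],0],
    [[0,0,0],0],
  ],
)

```text
t: 4.45
tool_pos: [0.451, -0.2127, 0.0993]
tool_rot: [2.528, 1.864, 0.001]
contact_force: [1.3, 0.4, 0.1]
opening: 0.0263
grip_force: 0.0
```

```bash
python3 - <<'E'
from h import *
p,y,R,o=pose();print(p,y,o["t"],o["opening"],o["grip_force"],o["contact_force"],o["wrist_torque"])
E
```

```text
[ 0.45103327 -0.21265639  0.09934736] -0.29990472240006094 4.45 0.026340245200764164 0.0 [1.29916601 0.37716855 0.09640819] [-0.02200767  0.02762291 -0.01580781]
```

Call:
drive_tool(
  rows=[
    [[0,0,-0.001],0],
    [[0,0,-0.001],0],
    [[0,0,0],0],
    [[0,0,0],0],
  ],
  jaw=0.85,
)

```text
t: 4.85
tool_pos: [0.4508, -0.2126, 0.1009]
tool_rot: [2.529, 1.864, -0.0]
contact_force: [-0.2, -0.2, 0.2]
opening: 0.0128
grip_force: 0.1
```

Call:
drive_tool(
  rows=[
    [[0,0,0],0],
    [[0,0,0],0],
    [[0,0,0],0],
  ],
  jaw=0.858,
)

```text
t: 5.15
tool_pos: [0.4508, -0.2126, 0.101]
tool_rot: [2.528, 1.864, 0.0]
contact_force: [0.7, -0.1, -0.3]
opening: 0.012
grip_force: 1.9
```

Call:
drive_tool(
  rows=[
    [[0,0,0],0],
    [[0,0,0],0],
    [[0,0,0],0],
  ],
  jaw=0.863,
)

```text
t: 5.45
tool_pos: [0.4508, -0.2127, 0.101]
tool_rot: [2.528, 1.864, 0.0]
contact_force: [1.1, -1.0, -0.0]
opening: 0.0118
grip_force: 5.9
```

```bash
python3 - <<'E'
import numpy as np
f=np.radians(np.linspace(-12,90,21)); Y=(-.08*np.cos(f)).round(3);Z=(.08*np.sin(f)).round(3)
r=[[[0,round(a,3),round(-b,3)],0] for a,b in zip(np.diff(Y),np.diff(Z))]
print(str(r[:10]).replace(' ',''));print(str(r[10:]).replace(' ',''));print(Y[10]-Y[0],Z[10]-Z[0],Y[-1]-Y[0],Z[-1]-Z[0])
E
```

```text
[[[0,np.float64(-0.001),np.float64(-0.007)],0],[[0,np.float64(-0.001),np.float64(-0.007)],0],[[0,np.float64(0.0),np.float64(-0.008)],0],[[0,np.float64(0.001),np.float64(-0.007)],0],[[0,np.float64(0.001),np.float64(-0.007)],0],[[0,np.float64(0.002),np.float64(-0.007)],0],[[0,np.float64(0.003),np.float64(-0.006)],0],[[0,np.float64(0.003),np.float64(-0.007)],0],[[0,np.float64(0.004),np.float64(-0.006)],0],[[0,np.float64(0.004),np.float64(-0.005)],0]]
[[[0,np.float64(0.005),np.float64(-0.006)],0],[[0,np.float64(0.005),np.float64(-0.005)],0],[[0,np.float64(0.005),np.float64(-0.004)],0],[[0,np.float64(0.006),np.float64(-0.004)],0],[[0,np.float64(0.007),np.float64(-0.003)],0],[[0,np.float64(0.006),np.float64(-0.003)],0],[[0,np.float64(0.007),np.float64(-0.002)],0],[[0,np.float64(0.007),np.float64(-0.002)],0],[[0,np.float64(0.007),np.float64(-0.001)],0],[[0,np.float64(0.007),np.float64(-0.0)],0]]
0.016 0.067 0.078 0.097
```

Call:
drive_tool(
  rows=[
    [[0,-0.001,-0.007],0],
    [[0,-0.001,-0.007],0],
    [[0,0,-0.008],0],
    [[0,0.001,-0.007],0],
    [[0,0.001,-0.007],0],
    [[0,0.002,-0.007],0],
    [[0,0.003,-0.006],0],
    [[0,0,0],0],
    [[0,0,0],0],
  ],
  jaw=0.86,
)

```text
t: 6.35
tool_pos: [0.4551, -0.2139, 0.1498]
tool_rot: [-2.527, -1.864, 0.002]
contact_force: [-1.1, -0.6, 0.8]
opening: 0.0119
grip_force: 1.9
```

```bash
python3 - <<'E'
from h import *
d=get("scene");w=get("wrist")
p,y,R,o=pose();print(p,y,o["t"],o["opening"],o["grip_force"],o["contact_force"],o["wrist_torque"])
a=cv2.resize(d["image"][160:260,290:420],None,fx=4,fy=4,interpolation=cv2.INTER_CUBIC)
c=np.zeros((600,560,3),np.uint8);c[:400,:520]=a;c[400:,:280]=w["image"][200:400,180:460]
cv2.imwrite("pics/c4.png",c)
E
```

```text
[ 0.4549873  -0.21381943  0.149374  ] -0.29988167797213805 6.45 0.012000088389716555 1.9606086798012257 [-2.43374805  0.19208784  0.60068385] [-0.01553504  0.39619234  0.04637641]
```

View pics/c4.png

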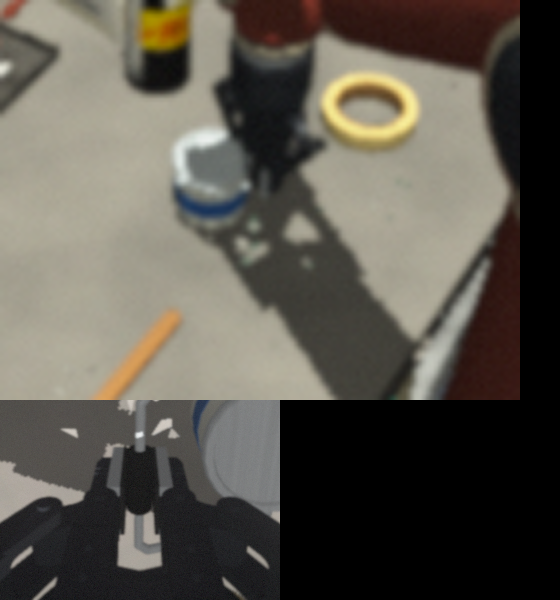

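The bar is still between the pads and lifting, and the pail is standing in place. I'll carry on along the arc.

Call:
drive_tool(
  rows=[
    [[0,0.003,-0.007],0],
    [[0,0.004,-0.006],0],
    [[0,0.004,-0.005],0],
    [[0,0.005,-0.006],0],
    [[0,0.005,-0.005],0],
    [[0,0.005,-0.004],0],
    [[0,0.006,-0.004],0],
    [[0,0.007,-0.003],0],
    [[0,0,0],0],
  ],
)

```text
t: 7.35
tool_pos: [0.494, -0.226, 0.1906]
tool_rot: [2.527, 1.864, 0.002]
contact_force: [-1.5, -1.0, 2.3]
opening: 0.0118
grip_force: 2.1
```

Call:
drive_tool(
  rows=[
    [[0,0.006,-0.003],0],
    [[0,0.007,-0.002],0],
    [[0,0.007,-0.002],0],
    [[0,0.007,-0.001],0],
    [[0,0.007,0],0],
    [[0,0,0],0],
    [[0,0,0],0],
  ],
)

```text
t: 8.05
tool_pos: [0.5257, -0.2357, 0.1981]
tool_rot: [2.528, 1.864, 0.001]
contact_force: [-0.1, -0.3, 1.4]
opening: 0.0119
grip_force: 2.0
```

```bash
python3 - <<'E'
from h import *
d=get("scene");w=get("wrist")
p,y,R,o=pose();print(p,y,o["t"],o["opening"],o["grip_force"],o["contact_force"],o["wrist_torque"])
a=cv2.resize(d["image"][160:260,290:420],None,fx=4,fy=4,interpolation=cv2.INTER_CUBIC)
c=np.zeros((600,560,3),np.uint8);c[:400,:520]=a;c[400:,:280]=w["image"][200:400,180:460]
cv2.imwrite("pics/c5.png",c)
E
```

```text
[ 0.5253909  -0.23559823  0.19812273] -0.2999678295086342 8.15 0.01163241112953224 1.9423547387123108 [-0.16222869 -0.4172808   1.15071043] [-0.11386032 -0.09430915 -0.05805553]
```

View pics/c5.png

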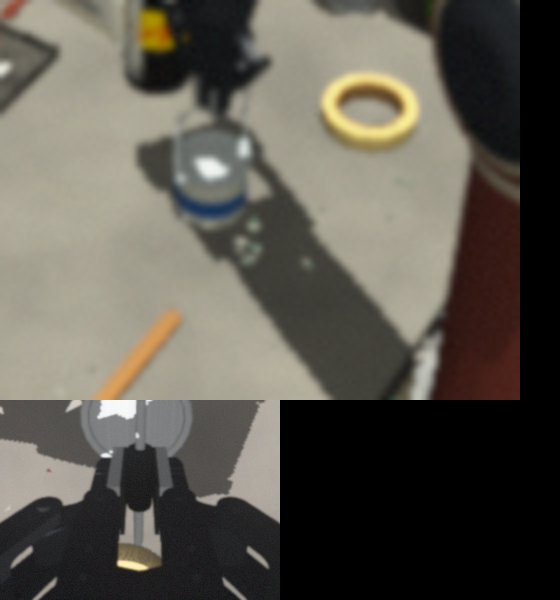

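The bail is upright above the lid and the pail hasn't moved. Next I'll regrip deeper, clamp and lift.

Call:
drive_tool(
  rows=[
    [[0,0,0],0],
    [[0,0,0.003],0],
    [[0,0,0.003],0],
    [[0,0,0],0],
  ],
  jaw=0.84,
)

```text
t: 8.55
tool_pos: [0.5248, -0.2353, 0.1909]
tool_rot: [-2.527, -1.864, 0.001]
contact_force: [0.9, 0.7, -0.3]
opening: 0.0135
grip_force: 0.0
```

Call:
drive_tool(
  rows=[
    [[0,0,0],0],
    [[0,0,0],0],
    [[0,0,0],0],
    [[0,0,0],0],
    [[0,0,0],0],
  ],
  jaw=1.0,
  grip_force=50,
)

```text
t: 9.05
tool_pos: [0.5249, -0.2354, 0.1912]
tool_rot: [-2.528, -1.864, 0.001]
contact_force: [0.6, -0.5, -3.8]
opening: 0.01
grip_force: 48.6
```

Call:
drive_tool(
  rows=[
    [[0,0,-0.005],0],
    [[0,0,-0.01],0],
    [[0,0,-0.02],0],
    [[0,0,-0.02],0],
    [[0,0,-0.01],0],
    [[0,0,0],0],
    [[0,0,0],0],
  ],
)

```text
t: 9.75
tool_pos: [0.5251, -0.2355, 0.2567]
tool_rot: [-2.528, -1.864, 0.0]
contact_force: [-0.6, -0.7, -4.8]
opening: 0.0101
grip_force: 48.8
```

```bash
python3 - <<'E'
from h import *
F=[]
for i in range(12): w=get("wrist");F.append(ctrl.get_obs()["contact_force"])
p,y,R,o=pose();print(p,y,o["t"],o["opening"],o["grip_force"],np.mean(F,0),np.std(F,0))
E
```

```text
[ 0.52527657 -0.23558909  0.25687387] -0.2999802132810252 10.35 0.010568686865389528 48.766799569129944 [ 0.03521652 -0.03358935 -4.50466152] [0.39101951 0.82376233 0.55255881]
```

```bash
python3 - <<'E'
from h import *
p,y,R,o=pose()
plan((.525,-.2355,.2566),-.3,[(.50,-.17,.32,-.25,.018),(.42,.12,.40,.1,.026)])
E
```

```text
[[[0.009,-0.007,-0.011],-0.008],[[0.009,-0.007,-0.01],-0.009],[[0.01,-0.007,-0.011],-0.008],[[0.009,-0.007,-0.01],-0.008],[[0.01,-0.007,-0.011],-0.009],[[0.009,-0.007,-0.01],-0.008],[[0.022,-0.012,-0.007],-0.029],[[0.022,-0.012,-0.006],-0.029],[[0.022,-0.011,-0.007],-0.029],[[0.023,-0.011,-0.007],-0.03]]
[[[0.023,-0.01,-0.006],-0.029],[[0.024,-0.009,-0.007],-0.029],[[0.023,-0.008,-0.007],-0.029],[[0.024,-0.008,-0.007],-0.029],[[0.024,-0.007,-0.006],-0.03],[[0.024,-0.007,-0.007],-0.029],[[0.025,-0.005,-0.007],-0.029],[[0.024,-0.005,-0.006],-0.029]]
end [0.4202 0.1196 0.3996] 0.1
```

Call:
drive_tool(
  rows=[
    [[0.009,-0.007,-0.011],-0.008],
    [[0.009,-0.007,-0.01],-0.009],
    [[0.01,-0.007,-0.011],-0.008],
    [[0.009,-0.007,-0.01],-0.008],
    [[0.01,-0.007,-0.011],-0.009],
    [[0.009,-0.007,-0.01],-0.008],
    [[0.022,-0.012,-0.007],-0.029],
    [[0.022,-0.012,-0.006],-0.029],
    [[0.022,-0.011,-0.007],-0.029],
    [[0.023,-0.011,-0.007],-0.03],
  ],
)

```text
t: 11.35
tool_pos: [0.4728, -0.0723, 0.3477]
tool_rot: [2.362, 2.07, 0.0]
contact_force: [0.7, -0.8, -4.6]
opening: 0.0102
grip_force: 48.9
```

Call:
drive_tool(
  rows=[
    [[0.023,-0.01,-0.006],-0.029],
    [[0.024,-0.009,-0.007],-0.029],
    [[0.023,-0.008,-0.007],-0.029],
    [[0.024,-0.008,-0.007],-0.029],
    [[0.024,-0.007,-0.006],-0.03],
    [[0.024,-0.007,-0.007],-0.029],
    [[0.025,-0.005,-0.007],-0.029],
    [[0.012,-0.003,-0.003],-0.029],
    [[0.006,-0.001,0],0],
    [[0,0,0],0],
  ],
)

```text
t: 12.35
tool_pos: [0.4214, 0.1139, 0.3968]
tool_rot: [2.107, 2.33, -0.0]
contact_force: [0.5, -0.8, -5.0]
opening: 0.0104
grip_force: 48.8
```

```bash
python3 - <<'E'
from h import *
import pickle
D={n:get(n) for n in("scene","side","wrist")}
pickle.dump(D,open("d6.pkl","wb"))
p,y,R,o=pose();print(p,y,o["t"],o["contact_force"])
w=D["wrist"]["image"]
s0=pickle.load(open("d0.pkl","rb"))
a=cv2.resize(s0["side"]["image"][135:225,300:370],None,fx=2.6,fy=2.6,interpolation=cv2.INTER_CUBIC)
c=np.zeros((600,800,3),np.uint8);c[:400,:640]=w
b=cv2.resize(D["scene"]["image"][190:290,225:345],None,fx=2,fy=2,interpolation=cv2.INTER_CUBIC);c[400:600,:240]=b
c[400:600,240:240+50*4]=cv2.resize(s0["side"]["image"][138:188,320:370],None,fx=4,fy=4,interpolation=cv2.INTER_CUBIC)
c[400:600,440:640]=cv2.resize(s0["side"]["image"][175:225,315:365],None,fx=4,fy=4,interpolation=cv2.INTER_CUBIC)
cv2.imwrite("pics/c6.png",c)
E
```

```text
[0.42176302 0.11292211 0.39633309] 0.09874656840338107 12.5 [-0.86665613 -0.36465683 -4.46490464]
```

View pics/c6.png

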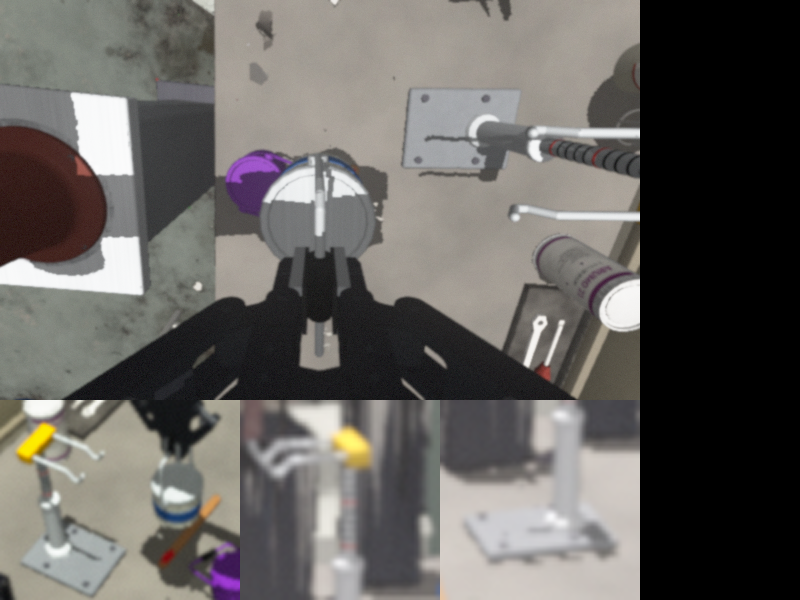

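The wrist view shows the pail hanging level. The foot's near corners are at (408,89) and (403,166), the lower (−y) hook tip at (515,212) with its rod along row 216, and the upper hook tip near (534,130) with its rod along row 133. I've now used all 10 viewings, so I'll measure numerically from here. I'll move a little closer and extract the rods.

Call:
drive_tool(
  rows=[
    [[-0.004,0.01,-0.01],0],
    [[-0.004,0.01,-0.01],0],
    [[-0.004,0.01,-0.01],0],
    [[-0.004,0.006,-0.004],0],
    [[0,0,0],0],
    [[0,0,0],0],
  ],
)

```text
t: 13.1
tool_pos: [0.4589, 0.1009, 0.4301]
tool_rot: [-2.108, -2.328, 0.002]
contact_force: [-0.5, 0.1, -4.9]
opening: 0.0102
grip_force: 48.9
```

```bash
python3 - <<'E'
from h import *
import pickle
d=get("wrist");pickle.dump(d,open("d7.pkl","wb"))
p,y,R,o=pose();print(p,y,o["t"])
for n,X in [("tip+",[.537,.186,.279]),("tip-",[.54,.134,.279]),("blk",[.637,.169,.282])]: print(n,proj(d,X)[0].round(0))
d6=pickle.load(open("d6.pkl","rb"))["wrist"]
for dd in (d,d6):
  q=[tuple(proj(dd,X)[0]) for X in([.537,.186,.279],[.54,.134,.279])];print(q)
g=cv2.cvtColor(d["image"],cv2.COLOR_BGR2GRAY)
u0=int(min(proj(d,[.54,.134,.279])[0][0],proj(d,[.537,.186,.279])[0][0]))-30
v0=int(proj(d,[.537,.186,.279])[0][1])-20
v1=int(proj(d,[.54,.134,.279])[0][1])+26
print(u0,v0)
ch=" .:-=+*#%@"
for v in range(v0,v1,2): print(v,"".join(ch[min(9,int(x)*10//256)] for x in g[v,u0:u0+130]))
E
```

```text
[0.45877949 0.10107976 0.43000463] 0.09954759098138584 13.15
tip+ [451.  99.]
tip- [438. 177.]
blk [595. 141.]
[(np.float64(450.7011926702444), np.float64(99.10087671875309)), (np.float64(438.1257782797316), np.float64(176.58356615603907))]
[(np.float64(533.4002657311306), np.float64(128.70804281133047)), (np.float64(512.271939509259), np.float64(214.4335058387164))]
408 79
79 ****************************************************************************++*+******+**+****************************************
81 ****************************************************************************++**++****++******************************************
83 ******************************************++++******************************+++++*++++**+***+*************************************
85 ***************************************+======+****************************++++*+**++*+++***+++**+********************************
87 ***************************************=======+****************************++*++***+++**+*+++***+*******+*************************
89 ***************************************+=====+****
[... 6935 characters left out ...]
+************************
193 **+**++++*+++++++*++++*+++++**++++++++++++++++++++++++++++++++++++++++++++++++++++++**+*+++++++++++***+***************************
195 ****+*+++*+++++++*++++++*++++++++++++++++++*+++++++++++++++++++++++*+++++++++++++++*++*+++++++++++********************************
197 **++*+++++++++++++++++++++++++++*++++++++++++++++++++++++++++++++++++++++++++++++++++++++++++++***********************************
199 **++++*+++++++++++++++++++++++++++++++++++++++++++++++++++++++++++++++++++++++++++++++**++*++*************************************
201 **+++++++++++++++++++++++++++++++++++++++++++++++++++++++*++++++++++++++++++++++++++++*+**+***************************************
```

```bash
python3 - <<'E'
from h import *
import pickle
d=pickle.load(open("d7.pkl","rb"));d6=pickle.load(open("d6.pkl","rb"))["wrist"]
g=cv2.cvtColor(d["image"],cv2.COLOR_BGR2GRAY).astype(float)
def cen(u,v,h=4):
    p=g[v-h:v+h+1,u-h:u+h+1]; w=np.clip(p-185,0,None); yy,xx=np.mgrid[v-h:v+h+1,u-h:u+h+1]; return (w*xx).sum()/w.sum(),(w*yy).sum()/w.sum()
A=cen(453,102);B=cen(441,179);print(A,B)
tA=onz(d,A,.277);tB=onz(d,B,.277);v=tA-tB
print("tips",tA,tB,np.linalg.norm(v),"yaw",np.arctan2(v[1],v[0])-np.pi/2)
L=[]
for r0 in (103,179):
    P=[]
    for u in range(505,600,4):
        s=g[r0-9:r0+10,u]; w=np.clip(s-185,0,None)
        if w.sum()>0: P.append((u,(w*np.arange(r0-9,r0+10)).sum()/w.sum()))
    Q=np.array([onz(d,q,.273) for q in P]); f=np.polyfit(Q[:,0],Q[:,1],1); print(len(P),"rod",f,np.std(Q[:,1]-np.polyval(f,Q[:,0])),"y@.55",np.polyval(f,.55),"yaw",np.arctan(f[0])); L.append(f)
yaw=np.arctan((L[0][0]+L[1][0])/2)
print("rod sep",(np.polyval(L[0],.6)-np.polyval(L[1],.6))*np.cos(yaw))
m=(tA+tB)/2; e=np.array([np.cos(yaw),np.sin(yaw)]); s=m[:2]+.013*e
print("yaw",yaw,"seat from tips",s,"centre y by rods at seat x",(np.polyval(L[0],s[0])+np.polyval(L[1],s[0]))/2)
print("d6 reproj tips",proj(d6,[tA,tB]))
# held bar: ray of grip in wrist view unavailable; block colour centre
hsv=cv2.cvtColor(d["image"],cv2.COLOR_BGR2HSV);k=cv2.inRange(hsv,(20,150,150),(35,255,255));M=cv2.moments(k[:, :],True)
if M["m00"]>50: print("yellow",M["m00"],M["m10"]/M["m00"],M["m01"]/M["m00"],onz(d,(M["m10"]/M["m00"],M["m01"]/M["m00"]),.282))
E
```

```text
(np.float64(452.1024428684003), np.float64(102.4956658786446)) (np.float64(441.6053946053946), np.float64(179.24875124875126))
tips [0.53917502 0.18402914 0.277     ] [0.54367186 0.13189545 0.277     ] 0.05232726480957012 yaw 0.08604298271638622
22 rod [0.06712303 0.14893019] 0.0006716586890986131 y@.55 0.18584785180798313 yaw 0.06702249123078814
22 rod [0.08401557 0.08639674] 0.0008245529942166269 y@.55 0.13260529713442085 yaw 0.0838187205147719
rod sep 0.052248950629109905
yaw 0.07542593552156623 seat from tips [0.55438648 0.1589419 ] centre y by rods at seat x 0.15955805782328905
d6 reproj tips [[533.86460771 132.1900948 ]
 [515.26399362 216.96309886]]
yellow 4048.0 599.1091897233201 141.09634387351778 [0.63981757 0.16907495 0.282     ]
```

```bash
python3 - <<'E'
from h import *
p,y,R,o=pose();print(p,y)
plan(p,y,[(.459,.152,.40,.08,.02),(.5538,.1595,.375,.08,.014)])
E
```

```text
[0.45877949 0.10107976 0.43000463] 0.09954759098138584
[[[0.017,0.002,0.01],0.007],[[0.017,0.001,0.01],0.006],[[0.017,0.002,0.01],0.007],[[-0.0,0.012,0.003],-0.0],[[-0.0,0.012,0.003],-0.0],[[-0.0,0.012,0.003],-0.0],[[-0.0,0.012,0.004],-0.0],[[-0.0,0.011,0.003],-0.0],[[-0.0,0.012,0.003],-0.0],[[-0.0,0.012,0.003],-0.0]]
[[[-0.0,0.012,0.003],-0.0]]
end [0.5537 0.1599 0.375 ] 0.0795
```

Call:
drive_tool(
  rows=[
    [[0.017,0.002,0.01],0.007],
    [[0.017,0.001,0.01],0.006],
    [[0.017,0.002,0.01],0.007],
    [[0,0.012,0.003],0],
    [[0,0.012,0.003],0],
    [[0,0.012,0.003],0],
    [[0,0.012,0.003],0],
    [[0,0.011,0.003],0],
    [[0,0.012,0.003],0],
    [[0,0.012,0.003],0],
  ],
)

```text
t: 14.15
tool_pos: [0.5431, 0.1592, 0.3796]
tool_rot: [2.131, 2.308, 0.0]
contact_force: [0.3, -0.2, -3.6]
opening: 0.0105
grip_force: 48.9
```

Call:
drive_tool(
  rows=[
    [[0,0.012,0.004],0],
    [[0,0,0.003],0],
    [[0,0,0.003],0],
    [[0,0,0.003],0],
    [[0,0,0],0],
    [[0,0,0],0],
    [[0,0,0],0],
  ],
)

```text
t: 14.85
tool_pos: [0.5539, 0.1601, 0.3673]
tool_rot: [2.13, 2.308, 0.001]
contact_force: [-0.4, -1.0, -3.8]
opening: 0.0102
grip_force: 48.9
```

```bash
python3 - <<'E'
from h import *
F=[];T=[]
for i in range(30): w=get("wrist");o=ctrl.get_obs();F.append(o["contact_force"]);T.append(o["wrist_torque"])
p,y,R,o=pose();print(p,y,o["t"],o["opening"],o["grip_force"],np.mean(F,0),np.std(F,0),np.mean(T,0))
g=cv2.cvtColor(w["image"],cv2.COLOR_BGR2GRAY)
# predicted tip/rod pixels with my seat estimate
e=np.array([np.cos(.08),np.sin(.08),0]);n=np.array([-e[1],e[0],0]);S=np.array([.5538,.1595,.265])
for nm,q in [("tip+",(-.013,.026,.012)),("tip-",(-.013,-.026,.012)),("rod+",(.05,.026,.009)),("rod-",(.05,-.026,.009)),("wire+36",(0,.033,.04))]: print(nm,proj(w,S+e*q[0]+n*q[1]+[0,0,q[2]])[0].round(0))
ch=" .:-=+*#%@"
for v in range(90,400,5): print(v,"".join(ch[min(9,int(x)*10//256)] for x in g[v,230:430:2]))
E
```

```text
[0.55401317 0.1600871  0.36688677] 0.07998703713433021 16.35 0.010327645801573807 48.91019403934479 [-0.03703155 -0.02675404 -4.32741295] [0.58069251 0.50631393 0.41699011] [-0.001222   -0.0015665  -0.00395418]
tip+ [293. 204.]
tip- [295. 290.]
rod+ [412. 202.]
rod- [404. 287.]
wire+36 [317. 210.]
90 +++++++++++++++++++++++++++++**********************+***+**+*++++++++++++++++++++++++++++++++++++++++
95 +++++++++++++++++++++++++**+***********************++++**+++*++++++++++*++++++*+++++++++++++++++++++
100 ++++++++++++++++++++++++****+**+********************++++++++++++++++++++++++++++++++++++++++++++++++
105 +++++++++++++++++++++++*+****+=+******************+*+*+*+*++++++++++++++++++++++++++++++++++++++++++
110 ++**+++++++*++++++**+++***+**+************+****+*****+**+++++*++++++++++++++++++++++++++++++++++++++
115 ***++++++++++***+++++++*+**************+++++++++++++++++++++++++++++++++++++++++++++++++++++++++++++
120 +*****++*+***+**+++*+*++*******+******+*********************************************************++++
125 *+++*++***++***++++*+*+***+**+++*****++*****+===+***************
[... 5003 characters left out ...]
 ..   ..-++++++++++++++*+++=:...  .. .. .. ..... . .     .  ..... .     .
370 .... . ..   .. ..   ...   .. .    .. .....::--::..... ...   ..  .. . .   ... ..      ...  .  .. .  .
375  .. . . .  ... ..... .             ..    ...  .   .. .... .  . ..    ..  ..     . . ... . .  .  .   
380  .-=.          ... .. . ... .  .    .. .....   .. ....... .  ....  .  .......      . .--.  . .. . . 
385 =+-.... ..         .. . .      .. .. .  .. .........    .. .  . ..   ..               .-+=-....     
390 .    ..     ...    .  .. . ....    ... .  ... . . . .  . .   . .       .. .    .     .   .-+=:.  .. 
395 . . .       .    .. . ..        . ..  ..  . ..  . . .     ...   . ...     ...     .   .     .-=-.
```

```bash
python3 - <<'E'
from h import *
w=get("wrist");p,y,R,o=pose()
ex=R[:,0]
for h in (.048,.053,.058):
    print(h,[proj(w,p+R[:,2]*h+ex*a)[0].round(0).tolist() for a in (.036,.015,0,-.015,-.036)])
g=cv2.cvtColor(w["image"],cv2.COLOR_BGR2GRAY)
print([(v,int(g[v,316:323].mean()),int(g[v,308:312].mean())) for v in range(180,375,3)])
E
```

```text
0.048 [[318.0, 214.0], [318.0, 261.0], [318.0, 293.0], [318.0, 322.0], [318.0, 360.0]]
0.053 [[318.0, 209.0], [318.0, 256.0], [318.0, 286.0], [318.0, 315.0], [318.0, 352.0]]
0.058 [[318.0, 205.0], [318.0, 250.0], [318.0, 280.0], [318.0, 308.0], [318.0, 344.0]]
[(180, 129, 235), (183, 129, 235), (186, 129, 232), (189, 143, 143), (192, 191, 119), (195, 194, 149), (198, 194, 160), (201, 194, 154), (204, 195, 215), (207, 190, 120), (210, 190, 115), (213, 205, 114), (216, 217, 114), (219, 212, 113), (222, 214, 113), (225, 212, 113), (228, 216, 114), (231, 158, 114), (234, 109, 114), (237, 107, 113), (240, 106, 113), (243, 107, 113), (246, 106, 106), (249, 107, 89), (252, 106, 51), (255, 106, 30), (258, 59, 30), (261, 30, 29), (264, 31, 31), (267, 30, 31), (270, 28, 30), (273, 30, 28), (276, 27, 27), (279, 28, 27), (282, 27, 24), (285, 27, 28), (288, 25, 24), (291, 26, 26), (294, 26, 24), (297, 27, 21), (300, 26, 21), (303, 25, 23), (306, 24, 24), (309, 23, 24), (312, 25, 27), (315, 23, 26), (318, 24, 55), (321, 38, 133), (324, 101, 141), (327, 103, 141), (330, 103, 141), (333, 104, 140), (336, 104, 138), (339, 103, 141), (342, 103, 143), (345, 104, 143), (348, 103, 144), (351, 102, 144), (354, 106, 144), (357, 139, 147), (360, 150, 147), (363, 151, 146), (366, 150, 140), (369, 115, 53), (372, 29, 25)]
```

Call:
drive_tool(
  rows=[
    [[0,0,0.004],0],
    [[0,0,0.005],0],
    [[0,0,0.005],0],
    [[0,0,0.005],0],
    [[0,0,0.005],0],
    [[0,0,0.005],0],
    [[0,0,0.004],0],
    [[0,0,0.003],0],
    [[0,0,0.002],0],
    [[0,0,0.002],0],
  ],
)

```text
t: 17.4
tool_pos: [0.5541, 0.1601, 0.3269]
tool_rot: [2.131, 2.308, 0.0]
contact_force: [0.1, 0.0, -3.6]
opening: 0.0104
grip_force: 49.0
```

Call:
drive_tool(
  rows=[
    [[0,0,0.001],0],
    [[0,0,0.001],0],
    [[0,0,0.001],0],
    [[0,0,0.001],0],
    [[0,0,0.001],0],
    [[0,0,0.001],0],
    [[0,0,0.001],0],
    [[0,0,0.001],0],
    [[0,0,0.001],0],
    [[0,0,0.001],0],
  ],
)

```text
t: 18.4
tool_pos: [0.554, 0.1601, 0.3169]
tool_rot: [2.131, 2.308, 0.0]
contact_force: [-0.0, 0.2, -4.4]
opening: 0.0103
grip_force: 49.0
```

Call:
drive_tool(
  rows=[
    [[0,0,0.001],0],
    [[0,0,0.001],0],
    [[0,0,0.001],0],
    [[0,0,0.001],0],
    [[0,0,0.001],0],
    [[0,0,0.001],0],
    [[0,0,0.001],0],
    [[0,0,0.001],0],
    [[0,0,0.001],0],
    [[0,0,0.001],0],
  ],
)

```text
t: 19.4
tool_pos: [0.554, 0.1601, 0.3069]
tool_rot: [2.131, 2.308, 0.0]
contact_force: [-1.3, -0.3, -3.4]
opening: 0.01
grip_force: 49.0
```

```bash
cat > avg.py <<'E'
from h import *
import sys
F=[]
for i in range(int(sys.argv[1])): w=get("wrist");o=ctrl.get_obs();F.append(o["contact_force"])
p,y,R,o=pose();F=np.array(F);print(p,y,o["t"],o["grip_force"],o["opening"],F.mean(0),F.std(0)/len(F)**.5)
e=np.array([np.cos(.08),np.sin(.08),0]);n=np.array([-e[1],e[0],0]);S=np.array([.5538,.1595,.265])
g=cv2.cvtColor(w["image"],cv2.COLOR_BGR2GRAY).astype(float)
for dz in (0,.01,.02,.03,.04,.05): print(dz,proj(w,S+e*-.013+n*.026+[0,0,.012-dz])[0].round(1),end=" ")
b=g[150:290,282:305];  print("\nbright rows",[(150+v,282+int(b[v].argmax()),int(b[v].max())) for v in range(0,140,2) if b[v].max()>190])
E
python3 avg.py 15
```

```text
[0.55403654 0.16009652 0.30691085] 0.07998646280390198 20.15 48.98914575576782 0.010228957626294354 [-0.39834181  0.16806633 -3.49592652] [0.13701418 0.14819853 0.102058  ]
0 [279.5 260.5] 0.01 [282.6 247.4] 0.02 [285.3 236.3] 0.03 [287.6 226.6] 0.04 [289.6 218.2] 0.05 [291.4 210.8] 
bright rows [(170, 304, 234), (172, 302, 242), (174, 296, 242), (176, 291, 240), (178, 289, 240), (180, 301, 241), (182, 300, 241), (184, 299, 241), (186, 297, 240), (188, 297, 241), (190, 297, 240), (192, 298, 240), (194, 299, 240), (196, 287, 239), (198, 288, 240), (200, 287, 239), (202, 288, 239), (204, 288, 239), (206, 293, 235), (208, 282, 226), (244, 282, 204), (246, 283, 231), (248, 283, 244), (250, 283, 239), (252, 283, 206)]
```

Call:
drive_tool(
  rows=[
    [[0,0,0.001],0],
    [[0,0,0.001],0],
    [[0,0,0.0015],0],
    [[0,0,0.0015],0],
    [[0,0,0.0015],0],
    [[0,0,0.0015],0],
    [[0,0,0.0015],0],
    [[0,0,0.0015],0],
    [[0,0,0.0015],0],
    [[0,0,0.0015],0],
  ],
)

```text
t: 21.15
tool_pos: [0.554, 0.1601, 0.2929]
tool_rot: [2.131, 2.308, 0.0]
contact_force: [-0.7, 0.2, -1.3]
opening: 0.0102
grip_force: 49.0
```

Call:
drive_tool(
  rows=[
    [[0,0,0.0015],0],
    [[0,0,0.0015],0],
    [[0,0,0.0015],0],
    [[0,0,0.0015],0],
    [[0,0,0.0015],0],
    [[0,0,0.0015],0],
    [[0,0,0.001],0],
    [[0,0,0.001],0],
    [[0,0,0.001],0],
    [[0,0,0],0],
  ],
)

```text
t: 22.15
tool_pos: [0.554, 0.1601, 0.2808]
tool_rot: [2.131, 2.308, 0.0]
contact_force: [0.3, 0.5, 0.2]
opening: 0.0098
grip_force: 49.1
```

```bash
python3 avg.py 20
```

```text
[0.55401715 0.16010508 0.28090759] 0.0799908087977634 23.15 49.14459764957428 0.010339325268895002 [-0.24635913  0.05362116 -0.5202846 ] [0.12206502 0.08847011 0.13115985]
0 [268.1 307.7] 0.01 [273.1 286.7] 0.02 [277.3 269.5] 0.03 [280.7 255. ] 0.04 [283.7 242.8] 0.05 [286.2 232.3] 
bright rows [(170, 304, 235), (172, 303, 243), (174, 296, 243), (176, 295, 242), (178, 291, 240), (180, 284, 241), (182, 298, 242), (184, 298, 241), (186, 300, 242), (188, 289, 241), (190, 298, 241), (192, 299, 241), (194, 287, 240), (196, 288, 240), (198, 288, 240), (200, 287, 240), (202, 287, 241), (204, 301, 240), (206, 287, 238), (208, 287, 235), (244, 282, 200), (246, 282, 227), (248, 283, 244), (250, 283, 239)]
```

Call:
drive_tool(
  rows=[
    [[0,0,0.001],0],
    [[0,0,0.001],0],
    [[0,0,0.001],0],
    [[0,0,0.001],0],
    [[0,0,0.001],0],
    [[0,0,0.001],0],
    [[0,0,0],0],
  ],
)

```text
t: 23.85
tool_pos: [0.554, 0.1601, 0.2748]
tool_rot: [2.131, 2.309, -0.0]
contact_force: [-0.5, 0.0, -0.4]
opening: 0.0101
grip_force: 49.2
```

```bash
python3 avg.py 40
```

```text
[0.55402037 0.16008199 0.27489325] 0.07992932901084267 25.85 49.208890199661255 0.01067863212929263 [-0.05256682  0.05884281  0.21202504] [0.09044391 0.07735007 0.0774251 ]
0 [264.5 322.7] 0.01 [270.3 298.8] 0.02 [274.9 279.4] 0.03 [278.8 263.4] 0.04 [282.  249.9] 0.05 [284.8 238.4] 
bright rows [(170, 304, 235), (172, 302, 243), (174, 296, 242), (176, 293, 241), (178, 289, 241), (180, 300, 242), (182, 298, 241), (184, 298, 242), (186, 298, 242), (188, 287, 241), (190, 288, 241), (192, 300, 241), (194, 302, 241), (196, 301, 241), (198, 289, 240), (200, 287, 240), (202, 301, 240), (204, 287, 240), (206, 293, 238), (208, 298, 219), (244, 282, 201), (246, 283, 227), (248, 282, 243), (250, 283, 242), (252, 282, 226)]
```

Call:
drive_tool(
  rows=[
    [[0,0,-0.0005],0],
    [[0,0,-0.0005],0],
    [[0,0,0],0],
    [[0,0,0],0],
  ],
  grip_force=20,
)

```text
t: 26.25
tool_pos: [0.554, 0.1601, 0.2759]
tool_rot: [2.131, 2.309, 0.0]
contact_force: [0.1, 0.0, 0.1]
opening: 0.0102
grip_force: 49.2
```

Call:
drive_tool(
  rows=[
    [[0,0,0],0],
    [[0,0,0],0],
    [[0,0,0],0],
    [[0,0,0],0],
  ],
  jaw=0.868,
)

```text
t: 26.65
tool_pos: [0.554, 0.1601, 0.2759]
tool_rot: [2.131, 2.309, 0.0]
contact_force: [-0.5, 0.6, -0.7]
opening: 0.011
grip_force: 15.0
```

Call:
drive_tool(
  rows=[
    [[0,0,0],0],
    [[0,0,0],0],
    [[0,0,0],0],
    [[0,0,0],0],
  ],
  jaw=0.858,
)

```text
t: 27.05
tool_pos: [0.554, 0.1601, 0.2759]
tool_rot: [2.131, 2.308, 0.0]
contact_force: [0.0, -0.1, -0.0]
opening: 0.0121
grip_force: 0.0
```

Call:
drive_tool(
  rows=[
    [[0,0,0],0],
    [[0,0,0],0],
    [[0,0,0],0],
    [[0,0,0],0],
    [[0,0,0],0],
  ],
  jaw=0.852,
)

```text
t: 27.55
tool_pos: [0.554, 0.1601, 0.2759]
tool_rot: [2.131, 2.308, -0.0]
contact_force: [-0.6, -0.8, -0.0]
opening: 0.0127
grip_force: 0.0
```

Call:
drive_tool(
  rows=[
    [[0,0,0],0],
    [[0,0,0],0],
    [[0,0,0],0],
    [[0,0,0],0],
    [[0,0,0],0],
  ],
  jaw=0.84,
)

```text
t: 28.05
tool_pos: [0.554, 0.1601, 0.2759]
tool_rot: [2.131, 2.308, 0.0]
contact_force: [-0.2, -0.4, -0.5]
opening: 0.0132
grip_force: 0.0
```

```bash
python3 avg.py 8
```

```text
[0.55399181 0.16011791 0.2758769 ] 0.08001469396908235 28.45 0.0 0.013918970162330917 [0.09779781 0.05312462 0.04015979] [0.18625244 0.15185947 0.14466678]
0 [265.2 320.1] 0.01 [270.8 296.7] 0.02 [275.4 277.7] 0.03 [279.1 262. ] 0.04 [282.3 248.7] 0.05 [285.  237.4] 
bright rows [(170, 304, 236), (172, 304, 244), (174, 295, 243), (176, 294, 243), (178, 290, 241), (180, 300, 242), (182, 298, 243), (184, 295, 242), (186, 299, 242), (188, 298, 242), (190, 298, 242), (192, 296, 241), (194, 287, 241), (196, 289, 241), (198, 289, 241), (200, 298, 241), (202, 287, 240), (204, 287, 240), (206, 297, 239), (208, 282, 231), (244, 283, 199), (246, 282, 227), (248, 283, 245), (250, 282, 242), (252, 282, 228)]
```

Call:
drive_tool(
  rows=[
    [[0,0,0],0],
    [[0,0,0],0],
    [[0,0,0],0],
    [[0,0,0],0],
  ],
  jaw=0.78,
)

```text
t: 28.85
tool_pos: [0.554, 0.1601, 0.2759]
tool_rot: [-2.131, -2.309, -0.0]
contact_force: [0.2, -0.4, 0.6]
opening: 0.0187
grip_force: 0.0
```

Call:
drive_tool(
  rows=[
    [[0,0,0],0],
    [[0,0,0],0],
    [[0,0,0],0],
    [[0,0,0],0],
    [[0,0,0],0],
  ],
  jaw=0.66,
)

```text
t: 29.35
tool_pos: [0.554, 0.1601, 0.2759]
tool_rot: [2.131, 2.309, 0.0]
contact_force: [0.2, -0.0, 0.6]
opening: 0.029
grip_force: 0.0
```

```bash
python3 avg.py 6
```

```text
[0.55399634 0.16009722 0.27589007] 0.08000584942634108 29.65 0.0 0.02908239526186054 [ 0.18099855  0.08420552 -0.256127  ] [0.09080953 0.18342105 0.15135821]
0 [265.2 320.1] 0.01 [270.8 296.7] 0.02 [275.4 277.7] 0.03 [279.1 262. ] 0.04 [282.3 248.7] 0.05 [285.  237.4] 
bright rows [(170, 304, 235), (172, 304, 243), (174, 295, 242), (176, 293, 242), (178, 289, 241), (180, 285, 241), (182, 298, 242), (184, 299, 242), (186, 299, 242), (188, 300, 242), (190, 297, 241), (192, 300, 241), (194, 287, 241), (196, 287, 241), (198, 290, 241), (200, 288, 241), (202, 288, 240), (204, 287, 240), (206, 298, 239), (208, 282, 232), (244, 282, 200), (246, 283, 228), (248, 283, 244), (250, 283, 242), (252, 283, 228)]
```

Call:
drive_tool(
  rows=[
    [[0,0,-0.003],0],
    [[0,0,-0.005],0],
    [[0,0,-0.008],0],
    [[0,0,-0.01],0],
    [[0,0,-0.01],0],
    [[0,0,-0.015],0],
    [[0,0,-0.02],0],
    [[0,0,-0.02],0],
    [[0,0,-0.02],0],
    [[0,0,-0.02],0],
  ],
)

```text
t: 30.65
tool_pos: [0.554, 0.1601, 0.4092]
tool_rot: [2.13, 2.308, 0.002]
contact_force: [-0.5, 0.3, 1.4]
opening: 0.0288
grip_force: 0.0
```

Call:
drive_tool(
  rows=[
    [[0,-0.02,-0.01],0],
    [[0,-0.03,0],0],
    [[0,-0.03,0],0],
    [[0,-0.02,0],0],
    [[0,0,0],0],
    [[0,0,0],0],
    [[0,0,0],0],
    [[0,0,0],0],
    [[0,0,0],0],
    [[0,0,0],0],
  ],
)

```text
t: 31.65
tool_pos: [0.4547, 0.1521, 0.4166]
tool_rot: [-2.131, -2.308, 0.001]
contact_force: [-0.2, -0.6, -0.0]
opening: 0.0292
grip_force: 0.0
```

```bash
python3 - <<'E'
from h import *
w=get("wrist");p,y,R,o=pose();print(p,y,o["t"],o["contact_force"])
e=np.array([np.cos(.08),np.sin(.08),0]);n=np.array([-e[1],e[0],0]);S=np.array([.554,.160,.225])
P=lambda q:proj(w,S+e*q[0]+n*q[1]+[0,0,q[2]])[0].round(0).tolist()
for nm,q in [("tip+",(-.013,.026,.012)),("tip-",(-.013,-.026,.012)),("seat",(0,0,0)),("g+",(0,.015,0)),("g-",(0,-.015,0)),("w+",(0,.034,0)),("w-",(0,-.034,0)),("lid",(0,0,-.072)),("lidR",(.038,0,-.072)),("lidL",(-.038,0,-.072))]: print(nm,P(q),end=" ")
print()
c=[int(v) for v in P((0,0,0))]
g=cv2.cvtColor(w["image"],cv2.COLOR_BGR2GRAY);ch=" .:-=+*#%@"
for v in range(c[1]-66,c[1]+70,3): print(v,"".join(ch[min(9,int(x)*10//256)] for x in g[v,c[0]-80:c[0]+80:2]))
print(c[0]-80)
E
```

```text
[0.45462955 0.15209407 0.41667307] 0.07987133760360017 31.7 [-0.2316731  -0.1002744   0.40531087]
tip+ [429.0, 166.0] tip- [422.0, 227.0] seat [436.0, 193.0] g+ [439.0, 176.0] g- [434.0, 210.0] w+ [441.0, 154.0] w- [432.0, 230.0] lid [413.0, 173.0] lidR [449.0, 173.0] lidL [377.0, 173.0] 
127 **********=+**************************************************+++*++++*****+*++*
130 **********=+*****************+++******************************+***++++++++++++*+
133 *********+=+******+++=====+#%#=====++*************************+***+++++++++++++*
136 **********+***===-----====+#%%*==-=====+******###*************++*+*+++++++++++++
139 *********+=+==--:--==+*#%%@@@@@%+=*#+===++*#%@@@@@@%*********+++*+++++++++++++++
142 *********=----:-==+*#%@@@@%%%%%%#=#@@@%+=+#%@@%%%%%@%#*******++*++++++++++++++++
145 ********+---::-==*%@@@@@@@@@@@@@*+%%#%@@#*#%#++===++*#*******++*+++*+++++++*++++
148 *******+---:-==+%@@@%@@@@@@@@@@%++#@@%#%@##%+==========+++***++++++++++++++++++*
151 ******+=--:-==*%@%%@@@@@@@@@@@@@#+%@@@@%%%%@*================+++++++++++++++++++
154 ******+--:--=*%@@@@@@@@@@@@@@@@%*+%@@@@@%
[... 2403 characters left out ...]
+++++++*********
241 --------=+*************+**+**+++++++++++++++++++++++++++++++*++*++*+++++********
244 =++=+++***********************++++++++++++++++++++++++++++++++++**+**+*++++**+*+
247 ====+****************+******+*++*+++++++++++++++++++*++*++++++*++++++*+***+***++
250 ----=**************+++*+****+++*+*****++++++++++++++*+++++*+++**+**********+*+++
253 -----+*************++++***+*+*+***+**++++++++++++***+++++***++++*+*++*+**+*++*+=
256 -----=++++******+++++*+**+*++**+**+++*+++++++++++*+********+*****+*+**+*+++++=--
259 :-----:..:-+****++++++*++**+**++***+*+++++++++++++*+*****+***************+++-:-+
262 :-----:....:=+**+***++++++***+++*+*++++++++++++*+************************++=-===
356
```

The grip, wire, both hook tips and the lid appear where a seated, level pail would put them. I'll check that it's still, then hand in.

```bash
python3 - <<'E'
from h import *
I=[get("wrist")["image"].astype(int) for _ in range(6)]
print([int((abs(I[k]-I[0])[120:265,350:520].max(2)>40).sum()) for k in range(6)],ctrl.get_obs()["t"])
print(ctrl.finish_job())
E
```

```text
[0, 0, 4, 3, 3, 3] 32.0
the job is handed in; nothing more can be done
None
```

I hung the pail by its bail in both hooks. It is level and still, with the hooks sunk about 40 mm (roughly 4.3 N, or 0.44 kg), and I handed the job in at 32 s. The hand-in gave no verdict, so those checks are my own camera and force readings.

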